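# Put the painter's things back in their cut-outs

### The arm

A 6-joint arm with a two-finger parallel gripper is mounted at the origin on the work surface. World frame = base frame: x ahead of the robot, y to its left, z up, the work surface at z = 0. Lengths are in m, angles in rad, forces in N, time in s.
With the tool pointing down it reaches from about 0.25 to 0.725 m from the base axis. Payload 4 kg.
Tool frame: the origin (TCP) lies midway between the tips of the shut fingers; the grasp point (between the pads) lies 19 mm behind it; z points along the fingers, y is the line along which they close (so a half turn about z gives the same grasp; the last joint's range is limited). The gripper opens to 85 mm and grips with 20 to 120 N. Pads are 22 mm wide; open, the fingers measure 114 mm over their backs; the gripper's body (76 mm by 85 mm) begins 54 mm behind the grasp point. The pads swing forward as they close: fully open they stand 13 mm farther back than shut.
Start: joints at [-1.1, 0.241, 0.005, 1.335, 0, 1.571], TCP at [0.227, -0.446, 0.231] pointing down, gripper open.
Joint ranges: [-2.72, 2.72], [-1.05, 1.87], [-1.09, 1.28], [-1.99, 2.15], [-1.42, 1.44], [-3.14, 3.14]. Speed limits (rad/s): [2.79, 2.79, 3.14, 3.14, 3.14, 3.14].

### API

Orientations are given as a unit quaternion [x, y, z, w].
In Python, from workcell import get_obs, imaging, workorder gives the robot as it stands.
- The arm moves only by the tool jog_arm, called after "Request:" as name(argument=value, ...) on one line, values as JSON. Schema: {"type":"object","properties":{"moves":{"type":"array","items":{"type":"array","items":{"type":"number"},"minItems":7,"maxItems":7},"minItems":1,"maxItems":10},"only":{"type":"string"},"quiet":{"type":"boolean"},"lines":{"type":"string"}},"required":["moves"],"additionalProperties":false}. moves is a list of rows, 1 to 10 of them, each of 7 numbers: a rotation vector rx, ry, rz in normalised numbers (1 is 4 rad), then dx, dy, dz in a scale on which 1.0 is 0.5 m, then the finger opening in m; each row is the pose to reach, as a shift and turn from the pose commanded when the call began, along the tool's axes at that moment; what a row does not reach only later rows make up. A row lasts 1/8 s, in which the tool goes at most 0.0625 m and 0.188 rad, less where a joint would pass 70% of its speed; a pose out of reach is approached as far as the arm can. The fingers move at their own pace and stop on an object; the grip force is fixed at half the most. Time passes only in rows, so rows that do not move let the fingers close. The tool returns the time, the measured TCP pose, the force, the opening and the grip force at its end. only (a regular expression) keeps the lines of the reply that match it, lines (a string "A,B") keeps lines A to B, and quiet returns only ok. No shift or turn number may pass 1 either way. Input that does not fit is refused with a message, and nothing moves.
- get_obs(): the state, without advancing time (a new reading comes with each control period).
- imaging.camera(name): name is "side" or "top" or "wrist"; returns (picture, depth): 480x640x3 uint8, red, green, blue; 480x640 float32, m along the optical axis (not along the pixel's ray), 0 where there is no reading.
- imaging.calibration(name): a dict with "mtx" (3x3 intrinsics, pixels), "k1" (the pictures are not rectified: a ray, as slopes to the right and down, at radius r is drawn at 1 + k1 r^2 times it, then the intrinsics apply), "R" (3x3) and "t" (3): a world point X has camera coordinates R X + t. Camera axes: x right, y down, z forward; pixel columns grow to the right and rows downward; lengths in m; the calibration is good to about 2 mm. A picture is of the moment at which its call begins: read the wrist's pose just before it. calibration takes no time and is no camera call; for the wrist camera it gives the pose at the moment of the call.
- workorder.job_done(): hands the job in; it is judged then, once.
The state is a dict: "clock": time; "joint_pos": joint angles; "joint_vel": joint speeds; "tau": joint torques, N m; "eef_pos": TCP position; "tool_rot": TCP orientation; "ft_force": force on the tool from outside, world axes, zero at the start; "ft_torque": the same for the moment, N m; "grip_width": finger opening in m; "grasp_force": force on a finger pad.
Only numpy, scipy, OpenCV 4.12 (cv2) and the standard library are available. Lean on these libraries where they do the work, as an engineer would, in place of code of your own. Each camera call takes 0.05 s, during which the arm holds its last target. There are 200 camera calls.

### The job

The painting session is over: put the jar, the small bottle, the metal tin and the wooden pencil case back in their plywood blocks, each in the one block whose cut-out matches its shape and size. Each must end upright, right way up, fully down on the floor of its cut-out and let go. Never tip over the jar or the bottle, and leave the brush pot and the tape roll where they are.

Things in the scene. Friction and masses are not known exactly. Their poses are not given: they have to be found in the camera images.
- jar: Squat round white plastic jar with a steel lid, loose and upright, 56 mm diameter, 60 mm tall, 0.14 to 0.28 kg. Origin: centre of its underside; z up its axis.
- bottle: Small slim amber glass bottle with a black cap, loose and upright; body 34 mm diameter with straight sides up to 60 mm, then a shoulder and a 20 mm wide cap, 95 mm tall in all, 0.08 to 0.15 kg. Origin: centre of its underside; z up its axis.
- tin: Closed rectangular metal tin, loose, 70 mm long (x) by 40 mm wide (y) by 40 mm tall, 0.11 to 0.22 kg; the lid does not open. Origin: centre of its underside; x along the 70 mm side, z up. Either way round will do.
- case: Closed long narrow pale wooden pencil case, loose, 102 mm long (x) by 26 mm wide (y) by 36 mm tall, 0.09 to 0.18 kg; it does not open. Origin: centre of its underside; x along the length, z up. Either way round will do.
- jar_block: Place of the jar. Fixed plywood block, 18 mm thick, 104 x 104 mm in plan, with one round 72 mm diameter cut-out in the middle of its top, 10 mm deep, open upwards, with a grey floor 8 mm above the table. Origin: centre of the underside, directly below the cut-out's centre; z up.
- bottle_block: Place of the bottle. Fixed plywood block, 18 mm thick, 82 x 82 mm in plan, with one round 50 mm diameter cut-out in the middle of its top, 10 mm deep, open upwards, with a grey floor 8 mm above the table. Origin: centre of the underside, directly below the cut-out's centre; z up.
- tin_block: Place of the tin. Fixed plywood block, 18 mm thick, 118 (x) by 88 (y) mm in plan, with one rectangular 86 (x) by 56 (y) mm cut-out in the middle of its top, 10 mm deep, open upwards, with a grey floor 8 mm above the table. Origin: centre of the underside, directly below the cut-out's centre; z up; x along the cut-out's long side.
- case_block: Place of the pencil case. Fixed plywood block, 18 mm thick, 150 (x) by 66 (y) mm in plan, with one rectangular 118 (x) by 42 (y) mm cut-out in the middle of its top, 10 mm deep, open upwards, with a grey floor 8 mm above the table. Origin: centre of the underside, directly below the cut-out's centre; z up; x along the cut-out's long side.
- brush_pot: Bystander, to be left alone: white ceramic pot, 76 mm diameter, 100 mm tall, with four brushes standing in it up to about 230 mm high. Loose. Origin: centre of its underside; z up.
- tape_roll: Bystander, to be left alone: roll of yellow tape lying flat, 90 mm outer and 72 mm inner diameter, 24 mm tall. Loose. Origin: centre of its underside; z up.

How it is judged:
At the end, for the whole second after the job is handed in: Jar, bottle, tin and pencil case each stand in their own block: centre within 13 mm of the cut-out's centre, underside less than 12 mm above the block's underside (the cut-out's floor is at 8 mm), within 0.12 rad of upright, at rest (horizontal distance between jar and jar_block below 0.013 m and z of jar in the frame of jar_block below 0.012 m and angle between each of jar, bottle, tin, case's own z axis and vertical below 0.12 rad and linear speed of each of jar, bottle, tin, case below 0.02 m/s and angular speed of each of jar, bottle, tin, case below 0.2 rad/s and horizontal distance between bottle and bottle_block below 0.013 m and z of bottle in the frame of bottle_block below 0.012 m and horizontal distance between tin and tin_block below 0.013 m and z of tin in the frame of tin_block below 0.012 m and horizontal distance between case and case_block below 0.013 m and z of case in the frame of case_block below 0.012 m); the robot touches nothing.
It fails at once if the jar is tipped over (more than 0.8 rad) (angle between jar's own z axis and vertical above 0.8 rad).
It fails at once if the bottle is tipped over (more than 0.8 rad) (angle between bottle's own z axis and vertical above 0.8 rad).
It fails at once if the brush pot is pushed more than 30 mm from its place (distance of brush_pot from where it was at the start of the episode above 0.03 m).
It fails at once if the tape roll is pushed more than 30 mm from its place (distance of tape_roll from where it was at the start of the episode above 0.03 m).
It also fails if it takes over 120 s, if anything falls off the work surface, if the arm or the gripper's body presses on something with over 40 N, if the wrist force passes 120 N, or if a joint passes its speed limit or range.

## Working session

There is one attempt and no reset: what is moved stays moved. The work goes in short steps, Python scripts to look and compute and a tool call to move; the robot and the scene stay as the last step left them, time stands still between calls to the robot, and variables do not carry over. Pictures are saved under pics/ and viewed, at most 14 in all, crops included, and the job is handed in when it is done.

```bash
ls; mkdir -p pics; python3 - <<'E'
from workcell import get_obs, imaging
import cv2,numpy as np
for n in ("top","side"):
    im,d=imaging.camera(n); cv2.imwrite(f"pics/{n}0.png",im[:,:,::-1]); np.savez(f"{n}0.npz",im=im,d=d)
    c=imaging.calibration(n); print(n,c, (d>0).mean())
print(get_obs())
E
```

```text
pics
top {'mtx': array([[592.69265483,   0.        , 316.95355057],
       [  0.        , 592.69265483, 230.37095592],
       [  0.        ,   0.        ,   1.        ]]), 'k1': -0.19352758788054633, 'R': array([[ 0.00304465, -0.99997617,  0.0061955 ],
       [-0.98706409, -0.00399836, -0.16027634],
       [ 0.16029729, -0.00562737, -0.98705274]]), 't': array([-0.00750746,  0.58189377,  1.35473288])} 0.9961263020833333
side {'mtx': array([[553.81893677,   0.        , 325.07530789],
       [  0.        , 553.81893677, 236.14881723],
       [  0.        ,   0.        ,   1.        ]]), 'k1': -0.16273733628402529, 'R': array([[-0.90018391, -0.43519445,  0.01657486],
       [-0.25933797,  0.50507914, -0.82318824],
       [ 0.34987534, -0.7453193 , -0.56752656]]), 't': array([0.53765199, 0.18607606, 0.96124958])} 0.99599609375
{'clock': 0.1, 'joint_pos': array([-1.10000288e+00,  2.41323056e-01,  3.85131133e-03,  1.33519969e+00,
        3.84587410e-05,  1.57079740e+00]), 'joint_vel': array([ 0.0005737 , -0.00072913,  0.00216882,  0.00044588,  0.00096428,
       -0.00018926]), 'tau': array([-6.91277710e-04, -3.73139548e+01,  2.53009433e+01,  1.08816120e-02,
       -1.34044123e-05,  2.65681834e-06]), 'eef_pos': array([ 0.22654899, -0.44509176,  0.23050635]), 'tool_rot': array([ 9.72421592e-01,  2.33228144e-01, -1.99965724e-04, -9.16181540e-04]), 'ft_force': array([ 0.58152643, -0.88499723, -0.50930986]), 'ft_torque': array([0.03532842, 0.00556397, 0.00782027]), 'grasp_force': 0.0, 'grip_width': 0.08559092281856882}
```

View pics/top0.png

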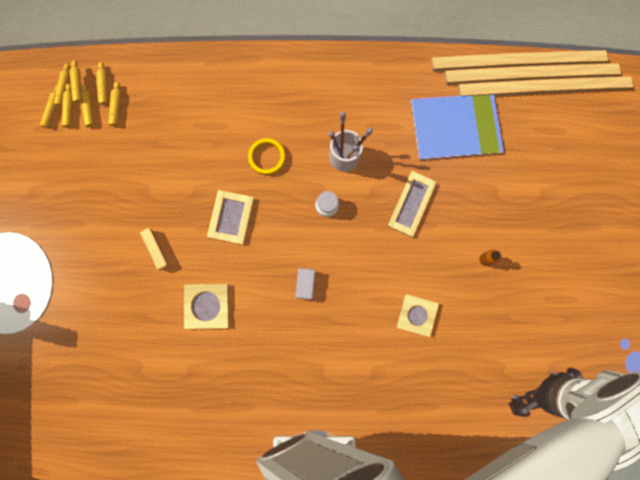

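View pics/side0.png

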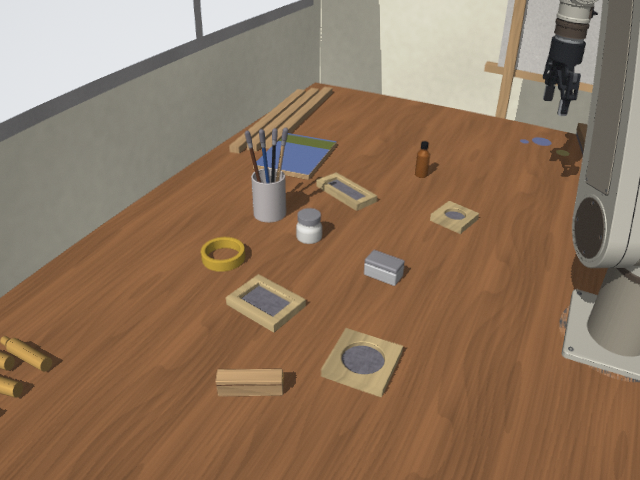

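Top view: jar (327,204), bottle (490,257), tin (306,284), case (153,249). The blocks are tin (231,217), case (412,204), jar (206,307) and bottle (418,316). The pot is at (345,150) and the tape at (266,156). The side view shows all four items standing upright: case (250,382), tin (384,267), jar (309,226), bottle (423,160).

```bash
cat > h.py <<'E'
import numpy as np,cv2
from workcell import get_obs, imaging
from scipy.spatial.transform import Rotation as Ro
def slopes(c,uv):
    K=c["mtx"];p=(np.asarray(uv,float).reshape(-1,2)-K[:2,2])/[K[0,0],K[1,1]]
    q=p.copy()
    for _ in range(20): q=p/(1+c["k1"]*(q**2).sum(1,keepdims=True))
    return np.c_[q,np.ones(len(q))]
def rays(c,uv):
    return -c["R"].T@c["t"], slopes(c,uv)@c["R"]
def plane(c,uv,z):
    o,d=rays(c,uv); return o+d*((z-o[2])/d[:,2])[:,None]
def cloud(c,d):
    v,u=np.mgrid[:480,:640]; o,r=rays(c,np.c_[u.ravel(),v.ravel()])
    P=o+r*d.ravel()[:,None]; P[d.ravel()==0]=np.nan
    return P.reshape(480,640,3)
def tri(ca,ua,cb,ub):
    o1,d1=rays(ca,ua);o2,d2=rays(cb,ub);d1=d1[0];d2=d2[0]
    s=np.linalg.lstsq(np.c_[d1,-d2],o2-o1,rcond=None)[0]
    a,b=o1+s[0]*d1,o2+s[1]*d2; return (a+b)/2,np.linalg.norm(a-b)
E
python3 - <<'E'
from h import *
np.set_printoptions(precision=4,suppress=True)
S=dict(jar=(327,204),bottle=(490,257),tin=(306,284),case=(153,249),pot=(345,150),tape=(250,156),
 tin_block=(231,217),case_block=(412,204),jar_block=(206,307),bottle_block=(418,316))
C={n:imaging.calibration(n) for n in("top","side")}
D={n:np.load(n+"0.npz") for n in C}
P={n:cloud(C[n],D[n]["d"]) for n in C}
for n in C:
    Z=P[n]; t=Z[(np.abs(Z[...,0]-.45)<.2)&(np.abs(Z[...,1])<.3)][:,2]; print(n,"table z",np.percentile(t,[5,30,50,70,95]))
c=C["top"]
for k,uv in S.items():
    p0=P["top"][uv[1],uv[0]]
    r=.11 if "block" in k else .07
    for n in C:
        Z=P[n]; m=(np.hypot(Z[...,0]-p0[0],Z[...,1]-p0[1])<r)&(Z[...,2]>.01)
        l,lab,st,ce=cv2.connectedComponentsWithStats(m.astype(np.uint8))
        if l<2: print(k,n,"none");continue
        i=1+np.argmin([np.nanmin(np.hypot(*(Z[lab==j][:,:2]-p0[:2]).T)) for j in range(1,l)])
        q=Z[lab==i]; zt=np.percentile(q[:,2],95)
        top=q[q[:,2]>zt-.006]
        R=cv2.minAreaRect((top[:,:2]*1000).astype(np.float32))
        print(k,n,len(q),"ztop %.4f"%zt,"rect",np.round(R[0],1),np.round(R[1],1),round(R[2],1),"mean",top.mean(0)[:2]*1000)
# cut-out floors: grey mask
im=D["top"]["im"];hsv=cv2.cvtColor(im,cv2.COLOR_RGB2HSV)
m=((hsv[...,1]<70)).astype(np.uint8)
for k,uv in S.items():
    if "block" in k:
        l,lab=cv2.connectedComponents(m); i=lab[uv[1],uv[0]]
        con=cv2.findContours((lab==i).astype(np.uint8),0,2)[0][0].reshape(-1,2)
        w=plane(c,con,.008)[:,:2]*1000; R=cv2.minAreaRect(w.astype(np.float32))
        print(k,"floor",(lab==i).sum(),np.round(R[0],1),np.round(R[1],1),round(R[2],1), "z",np.nanmedian(P["top"][...,2][lab==i]))
E
```

```text
top table z [-0.0048 -0.0012  0.0006  0.0027  0.0184]
side table z [-0.0014  0.0002  0.0011  0.0022  0.0196]
jar top 461 ztop 0.0637 rect [649.2 -28.9] [45.6 47.2] 0.1 mean [649.758  -27.8545]
jar side 726 ztop 0.0617 rect [649.5 -27.1] [46.9 49.6] 26.5 mean [648.3365 -25.3849]
bottle top 240 ztop 0.0977 rect [ 520.1 -420.6] [19.  17.6] 0.8 mean [ 519.9115 -420.6737]
bottle side 375 ztop 0.0939 rect [ 518.4 -420.6] [23.5 19.1] 80.2 mean [ 519.0884 -417.7683]
tin top 514 ztop 0.0442 rect [457.  24.] [39.2 69.9] 83.9 mean [457.971   23.8213]
tin side 865 ztop 0.0414 rect [457.   24.7] [43.9 68.8] 83.2 mean [456.4617  26.5244]
case top 529 ztop 0.0406 rect [539.  388.9] [100.1  27.5] 30.5 mean [537.1953 388.0003]
case side 1549 ztop 0.0384 rect [539.3 390.7] [102.5  30.2] 27.7 mean [537.7765 390.9836]
pot top 1 ztop 0.0106 rect [793.7 -80. ] [0. 0.] 0.0 mean [793.7283 -79.9632]
pot side 2310 ztop 0.2047 rect [774.6 -70.7] [69.1 70. ] 64.8 mean [758.5485 -54.2968]
tape top 309 ztop 0.0284 rect [771.1 130.7] [89.8 65.4] 5.2 mean [770.8152 135.9448]
tape side 545 ztop 0.0265 rect [771.6 13
[... 391 characters left out ...]
mean [ 659.4827 -241.3425]
jar_block top 21 ztop 0.0148 rect [404.9 253.6] [ 9.7 24.1] 15.2 mean [404.4045 255.5615]
jar_block side 12 ztop 0.0121 rect [396.3 260.2] [12.9  5.1] 68.7 mean [397.0752 260.927 ]
bottle_block top 14 ztop 0.0146 rect [ 374.1 -249.2] [14.6  9.2] 60.4 mean [ 373.4998 -248.8007]
bottle_block side 1 ztop 0.0101 rect [ 378.  -250.5] [0. 0.] 0.0 mean [ 378.0279 -250.5111]
tin_block floor 687 [620.9 206.7] [51.2 83.1] 79.2 z 0.00872969831334347
case_block floor 693 [ 656.5 -239.5] [ 38.5 114.9] 66.3 z 0.008230093940339911
jar_block floor 616 [403.1 260.5] [67.3 63.3] 1.2 z 0.008410450628415056
bottle_block floor 281 [ 382.2 -247.8] [41.4 45.6] 89.3 z 0.008243754569473793
```

```bash
cat >> h.py <<'E'
def go(x,y,z,axis=None):
    """tool-axis shift to TCP (x,y,z), closing line at world angle axis (deg, mod 180)"""
    o=get_obs();R=Ro.from_quat(o["tool_rot"]).as_matrix()
    # residual tilt-correcting rotation, too
    ya=np.degrees(np.arctan2(R[1,1],R[0,1]))
    a=ya if axis is None else axis
    alts=[]
    for k in (-360,-180,0,180,360):
        b=np.radians(a+k); yv=np.array([np.cos(b),np.sin(b),0]); zv=np.array([0,0,-1.]); T=np.c_[np.cross(yv,zv),yv,zv]
        alts.append(Ro.from_matrix(R.T@T).as_rotvec())
    alts=sorted(np.unique(np.round(alts,3),axis=0).tolist(),key=np.linalg.norm)[:2]
    print("rot",alts,"shift",np.round(R.T@(np.array([x,y,z])-o["eef_pos"]),4),"tcp",np.round(o["eef_pos"],4),"yaxis %.1f"%ya,"q",np.round(o["joint_pos"],2),"F",np.round(o["ft_force"],1),"w %.4f gf %.1f t %.1f"%(o["grip_width"],o["grasp_force"],o["clock"]))
E
python3 - <<'E'
from h import *
S=dict(tin_block=((231,217),(265,300)),case_block=((412,204),(347,190)),jar_block=((206,307),(363,360)),bottle_block=((418,316),(455,216)))
for i,n in enumerate(("top","side")):
    c=imaging.calibration(n); im=np.load(n+"0.npz")["im"];h=cv2.cvtColor(im,cv2.COLOR_RGB2HSV)
    for k,s in S.items():
        u,v=s[i]
        if i==0:
            rr=22 if 'case' not in k else 30
            print(k,"rim hsv",h[v-20 if 'jar' in k else v,u-18].tolist(), "wood",h[v+45,u].tolist())
        m=(((h[...,0]>15)&(h[...,0]<35)&(h[...,1]<170)&(h[...,2]>90))|(h[...,1]<70)).astype(np.uint8)
        m=cv2.morphologyEx(m,cv2.MORPH_CLOSE,np.ones((3,3)))
        l,lab=cv2.connectedComponents(m); a=(lab==lab[v,u]).astype(np.uint8)
        con=max(cv2.findContours(a,0,2)[0],key=len).reshape(-1,2)
        w=plane(c,con,.018)[:,:2]*1000;R=cv2.minAreaRect(w.astype(np.float32))
        print(n,k,a.sum(),np.round(R[0],1),np.round(R[1],1),round(R[2],1))
# two-view heights from feature pixels: lid / cap tops by centroid of depth-free masks
t,s=imaging.calibration("top"),imaging.calibration("side")
print("jar lid",tri(t,(327,201),s,(309,217)),"cap",tri(t,(494,255),s,(424,145)),"tin",tri(t,(306,281),s,(386,261)),"case",tri(t,(154,248),s,(250,377)))
go(.5195,-.4206,.15)
E
```

```text
tin_block rim hsv [26, 96, 252] wood [15, 186, 211]
top tin_block 1893 [619.5 205.9] [ 94.4 123.4] 78.0
case_block rim hsv [14, 183, 206] wood [14, 182, 212]
top case_block 1765 [ 655.5 -237.7] [ 71.1 157. ] 66.1
jar_block rim hsv [23, 116, 234] wood [14, 183, 219]
top jar_block 2052 [403.2 260.1] [109.6 108.9] 1.6
bottle_block rim hsv [23, 117, 238] wood [14, 188, 207]
top bottle_block 1306 [ 383.1 -245.2] [87.7 86.8] 74.2
side tin_block 2614 [616.9 212.2] [102.4 132.5] 78.3
side case_block 1230 [ 652.9 -227.6] [ 88.5 173.9] 65.4
side jar_block 3549 [402.1 266.7] [107.8 120.2] 2.1
side bottle_block 977 [ 382.2 -233.8] [109.1  93.6] 73.5
jar lid (array([ 0.65116347, -0.02927313,  0.05273124]), np.float64(0.0012534138579047725)) cap (array([ 0.51894893, -0.41648374,  0.09005597]), np.float64(0.0006388314480083352)) tin (array([0.45940097, 0.01905063, 0.03442048]), np.float64(0.0073072015501367245)) case (array([0.53965199, 0.38782015, 0.0295771 ]), np.float64(0.0007454822041511541))
rot [[-0.002, -0.0, -0.0], [-0.0, 0.003, 3.142]] shift [0.2722 0.1112 0.0803] tcp [ 0.2265 -0.4451  0.2305] yaxis -63.0 q [-1.1   0.24  0.    1.34  0.    1.57] F [ 0.6 -0.9 -0.5] w 0.0856 gf 0.0 t 0.1
```

Careful with the scale: shifts go in shares of 0.5 m and turns go in shares of 4 rad. That gives: 0.272 m is 0.544, 0.03 m is 0.06.

Request:
jog_arm(moves=[[0,0,0,0.544,0.222,0.06,0.085],[0,0,0,0.544,0.222,0.06,0.085],[0,0,0,0.544,0.222,0.06,0.085],[0,0,0,0.544,0.222,0.06,0.085],[0,0,0,0.544,0.222,0.06,0.085],[0,0,0,0.544,0.222,0.06,0.085],[0,0,0,0.544,0.222,0.06,0.085]])

```text
clock: 0.98
eef_pos: [0.5189, -0.4209, 0.2004]
tool_rot: [0.972, 0.233, -0.001, -0.001]
ft_force: [0.3, -0.5, -0.1]
grip_width: 0.0851
grasp_force: 0.0
```

```bash
python3 - <<'E'
from h import *
go(.5195,-.4206,.027)
c=imaging.calibration("wrist");im,d=imaging.camera("wrist");cv2.imwrite("pics/w1.png",im[:,:,::-1])
P=cloud(c,d);m=(P[...,2]>.085)&(np.hypot(P[...,0]-.52,P[...,1]+.42)<.04)&(P[...,2]<.105)
q=P[m];print(len(q),np.median(q,0),(q.max(0)+q.min(0))/2,q.max(0)-q.min(0))
m2=(P[...,2]>.01)&(P[...,2]<.06)&(np.hypot(P[...,0]-.52,P[...,1]+.42)<.04);q=P[m2];print(len(q),q.min(0),q.max(0))
E
```

```text
rot [[-0.002, 0.001, 0.0], [-0.002, -0.003, -3.142]] shift [0.0009 0.0003 0.1734] tcp [ 0.5189 -0.4209  0.2004] yaxis -63.0 q [-0.68  0.6   0.48  1.45 -0.    1.99] F [ 0.3 -0.5 -0.1] w 0.0851 gf 0.0 t 1.0
796 [ 0.52020081 -0.41997497  0.09504675] [ 0.5193144  -0.42037013  0.09104647] [0.01942615 0.01916955 0.01189081]
475 [ 0.51425348 -0.43702878  0.01015384] [ 0.53622581 -0.40382869  0.05981514]
```

View pics/w1.png

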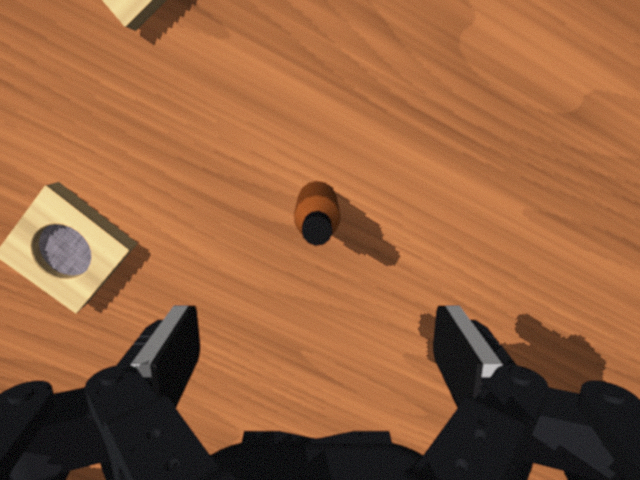

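The wrist view shows the bottle cap at (317,228), centred between the fingers, and bottle_block's hole at (66,248). I'll descend and grip.

Converted, 0.173 m is 0.346, 0.15 m is 0.3.

Request:
jog_arm(moves=[[0,0,0,0.002,0,0.12,0.085],[0,0,0,0.002,0,0.22,0.085],[0,0,0,0.002,0,0.3,0.085],[0,0,0,0.002,0,0.346,0.085],[0,0,0,0.002,0,0.346,0.085],[0,0,0,0.002,0,0.346,0.03],[0,0,0,0.002,0,0.346,0.02],[0,0,0,0.002,0,0.346,0.02],[0,0,0,0.002,0,0.346,0.02],[0,0,0,0.002,0,0.346,0.02]])

```text
clock: 2.28
eef_pos: [0.5211, -0.4212, 0.0301]
tool_rot: [0.972, 0.233, 0.001, 0.001]
ft_force: [-1.6, 0.7, 6.7]
grip_width: 0.0323
grasp_force: 59.4
```

```bash
python3 -c "
from h import *
go(.3828,-.2465,.12)"
```

```text
rot [[0.002, -0.001, 0.0], [0.001, 0.003, -3.142]] shift [-0.0439 -0.2182 -0.0904] tcp [ 0.5211 -0.4212  0.0301] yaxis -63.0 q [-0.68  0.71  0.21  1.07 -0.    1.99] F [-1.6  0.7  6.7] w 0.0323 gf 59.4 t 2.3
```

Converted, -0.218 m is -0.436, -0.09 m is -0.18.

Request:
jog_arm(moves=[[0,0,0,0,0,-0.1,0.02],[0,0,0,0,0,-0.18,0.02],[0,0,0,-0.088,-0.436,-0.18,0.02],[0,0,0,-0.088,-0.436,-0.18,0.02],[0,0,0,-0.088,-0.436,-0.18,0.02],[0,0,0,-0.088,-0.436,-0.18,0.02],[0,0,0,-0.088,-0.436,-0.18,0.02],[0,0,0,-0.088,-0.436,-0.18,0.02]])

```text
clock: 3.28
eef_pos: [0.3834, -0.247, 0.1189]
tool_rot: [0.972, 0.233, 0.001, 0.001]
ft_force: [0.1, 0.3, -0.8]
grip_width: 0.0324
grasp_force: 60.1
```

```bash
python3 - <<'E'
from h import *
o=get_obs();c=imaging.calibration("wrist");im,d=imaging.camera("wrist");cv2.imwrite("pics/w2.png",im[:,:,::-1])
go(.3828,-.2465,.037)
E
```

```text
rot [[0.002, -0.001, 0.0], [0.001, 0.003, -3.142]] shift [-0.0004 -0.0012  0.0817] tcp [ 0.3835 -0.2473  0.1187] yaxis -63.0 q [-0.57  0.24 -0.31  1.02 -0.    2.1 ] F [ 0.6 -0.4 -1.4] w 0.0321 gf 60.1 t 3.3
```

View pics/w2.png

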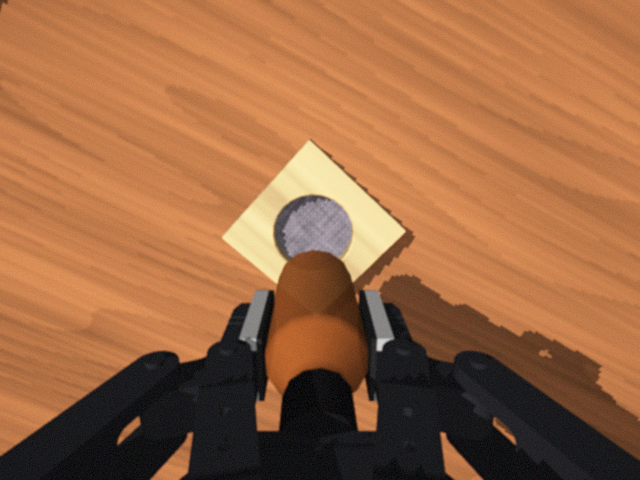

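Wrist view: the bottle is held upright at (316,330), with the hole rim centred near (313,232). I'll check the hole's position.

```bash
python3 - <<'E'
from h import *
c=imaging.calibration("wrist")
print(plane(c,[(313,234),(274,233),(353,233),(313,195),(310,140),(222,237),(406,231)],.018))
E
```

```text
[[ 0.38231881 -0.24535493  0.018     ]
 [ 0.37179833 -0.22318263  0.018     ]
 [ 0.39430354 -0.26750151  0.018     ]
 [ 0.40459633 -0.23409287  0.018     ]
 [ 0.43311259 -0.21770189  0.018     ]
 [ 0.35455797 -0.19506125  0.018     ]
 [ 0.41054392 -0.29657941  0.018     ]]
```

Converted, 0.08 m is 0.16, 0.077 m is 0.154.

Request:
jog_arm(moves=[[0,0,0,0,-0.003,0.08,0.02],[0,0,0,0,-0.003,0.13,0.02],[0,0,0,0,-0.003,0.154,0.02],[0,0,0,0,-0.003,0.16,0.02],[0,0,0,0,-0.003,0.16,0.02]])

```text
clock: 3.95
eef_pos: [0.3825, -0.2457, 0.0389]
tool_rot: [0.972, 0.233, 0.0, 0.001]
ft_force: [-0.0, 0.1, -1.4]
grip_width: 0.0324
grasp_force: 60.1
```

```bash
python3 -c "
from h import *
go(.3826,-.246,.037)"
```

```text
rot [[0.001, -0.001, 0.0], [0.001, 0.002, -3.142]] shift [-0.      0.0003  0.0019] tcp [ 0.3825 -0.2457  0.0389] yaxis -63.0 q [-0.57  0.34 -0.42  0.81 -0.    2.1 ] F [-0.   0.1 -1.4] w 0.0324 gf 60.1 t 4.0
```

Not yet in contact. I'll ease down a little, release and back up.

Converted, -0.13 m is -0.26, -0.08 m is -0.16.

Request:
jog_arm(moves=[[0,0,0,0,0,0.002,0.02],[0,0,0,0,0,0.003,0.02],[0,0,0,0,0,0.003,0.045],[0,0,0,0,0,0.003,0.06],[0,0,0,0,0,0.003,0.07],[0,0,0,0,0,-0.06,0.075],[0,0,0,0,0,-0.16,0.085],[0,0,0,0,0,-0.26,0.085],[0,0,0,0,0,-0.26,0.085]])

```text
clock: 5.08
eef_pos: [0.3844, -0.2468, 0.1724]
tool_rot: [0.972, 0.233, 0.003, 0.003]
ft_force: [-0.4, 0.1, -0.2]
grip_width: 0.085
grasp_force: 0.0
```

```bash
python3 - <<'E'
from h import *
o=get_obs();c=imaging.calibration("wrist");im,d=imaging.camera("wrist")
P=cloud(c,d);m=(P[...,2]>.085)&(np.hypot(P[...,0]-.383,P[...,1]+.246)<.03)&(P[...,2]<.13)
q=P[m];print(len(q),np.median(q,0),(q.max(0)+q.min(0))/2,q.max(0)-q.min(0))
go(.6495,-.028,.15,65)
E
```

```text
1152 [ 0.38294396 -0.24446805  0.10293755] [ 0.38109577 -0.24517518  0.09575316] [0.0200202  0.01941456 0.0184788 ]
rot [[0.003, -0.004, 0.907], [0.005, 0.003, -2.234]] shift [ 0.3363 -0.0733  0.0207] tcp [ 0.383  -0.2458  0.1701] yaxis -63.0 q [-0.57  0.19 -0.23  1.15  0.    2.1 ] F [-0.3 -0.5 -0.7] w 0.0849 gf 0.0 t 5.1
```

Converted, 0.325 m is 0.65, 0.17 m is 0.34, -1.8 rad is -0.45.

Request:
jog_arm(moves=[[0,0,-0.045,0.1,0,-0.06,0.085],[0,0,-0.09,0.22,-0.04,-0.06,0.085],[0,0,-0.135,0.34,-0.06,-0.06,0.085],[0,0,-0.18,0.46,-0.1,-0.06,0.085],[0,0,-0.225,0.56,-0.12,-0.06,0.085],[0,0,-0.27,0.65,-0.146,-0.06,0.085],[0,0,-0.315,0.65,-0.146,-0.06,0.085],[0,0,-0.36,0.65,-0.146,-0.06,0.085],[0,0,-0.405,0.65,-0.146,-0.06,0.085],[0,0,-0.45,0.65,-0.146,-0.06,0.085]])

```text
clock: 6.38
eef_pos: [0.6372, -0.0324, 0.1956]
tool_rot: [0.419, 0.908, -0.001, -0.002]
ft_force: [0.2, 0.3, -0.4]
grip_width: 0.0849
grasp_force: 0.0
```

Request:
jog_arm(moves=[[0,0,-0.045,0,0,0,0.085],[0,0,-0.09,0,0,0,0.085],[0,0,-0.1075,0,0,0,0.085],[0,0,-0.1075,0,0,0,0.085]])

```text
clock: 6.88
eef_pos: [0.6373, -0.0325, 0.1961]
tool_rot: [0.219, 0.976, -0.0, -0.002]
ft_force: [0.4, 0.1, -0.2]
grip_width: 0.0851
grasp_force: 0.0
```

```bash
python3 - <<'E'
from h import *
o=get_obs();c=imaging.calibration("wrist");im,d=imaging.camera("wrist");cv2.imwrite("pics/w3.png",im[:,:,::-1])
P=cloud(c,d);m=(P[...,2]>.05)&(np.hypot(P[...,0]-.65,P[...,1]+.028)<.05)&(P[...,2]<.075)
q=P[m];print(len(q),np.median(q,0),(q.max(0)+q.min(0))/2,q.max(0)-q.min(0))
go(.6495,-.028,.022,65)
E
```

```text
3624 [ 0.64793655 -0.0273003   0.05994868] [ 0.64946108 -0.02789538  0.05623693] [0.04960855 0.04899956 0.01238903]
rot [[-0.001, -0.003, -0.006], [-0.005, 0.002, 3.136]] shift [-0.0095  0.0095  0.1744] tcp [ 0.6374 -0.0325  0.1964] yaxis 64.7 q [-0.05  0.54  0.36  1.39 -0.    0.39] F [ 1.  -0.1 -0.9] w 0.0849 gf 0.0 t 6.9
```

View pics/w3.png

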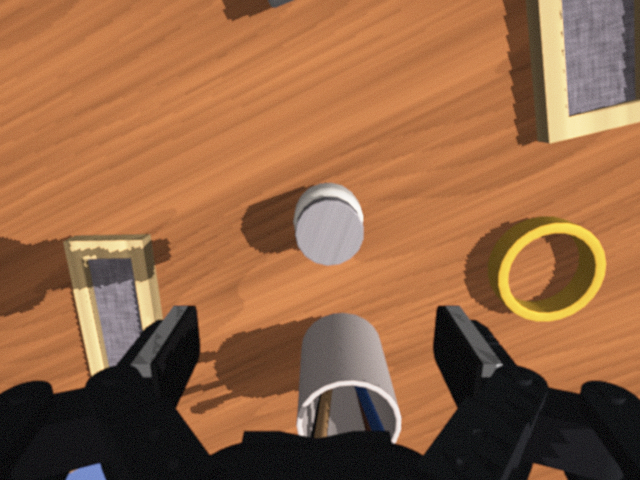

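Wrist view: jar lid at (330,230), pot at (345,380) close by but clear, tape at (548,270). I'll centre over the jar, descend and grip.

Converted, 0.174 m is 0.348, 0.05 m is 0.1.

Request:
jog_arm(moves=[[0,0,0,-0.019,0.019,0.1,0.085],[0,0,0,-0.019,0.019,0.2,0.085],[0,0,0,-0.019,0.019,0.28,0.085],[0,0,0,-0.019,0.019,0.348,0.085],[0,0,0,-0.019,0.019,0.348,0.085],[0,0,0,-0.019,0.019,0.348,0.05],[0,0,0,-0.019,0.019,0.348,0.04],[0,0,0,-0.019,0.019,0.348,0.04],[0,0,0,-0.019,0.019,0.348,0.04]])

```text
clock: 8.05
eef_pos: [0.6527, -0.0285, 0.0275]
tool_rot: [0.219, 0.976, 0.0, 0.003]
ft_force: [-0.6, -0.8, 7.0]
grip_width: 0.049
grasp_force: 57.1
```

```bash
python3 -c "
from h import *
go(.403,.2603,.14,65)"
```

```text
rot [[0.001, 0.005, -0.005], [0.008, -0.002, 3.137]] shift [ 0.3486  0.1547 -0.1141] tcp [ 0.6527 -0.0285  0.0275] yaxis 64.7 q [-0.04  0.68  0.15  1.03 -0.    0.4 ] F [-0.6 -0.8  7. ] w 0.0490 gf 57.1 t 8.1
```

Converted, 0.349 m is 0.698, 0.14 m is 0.28.

Request:
jog_arm(moves=[[0,0,0,0,0,-0.12,0.04],[0,0,0,0,0,-0.228,0.04],[0,0,0,0.1,0.05,-0.228,0.04],[0,0,0,0.2,0.1,-0.228,0.04],[0,0,0,0.3,0.15,-0.228,0.04],[0,0,0,0.4,0.2,-0.228,0.04],[0,0,0,0.5,0.24,-0.228,0.04],[0,0,0,0.6,0.28,-0.228,0.04],[0,0,0,0.698,0.31,-0.228,0.04],[0,0,0,0.698,0.31,-0.228,0.04]])

```text
clock: 9.3
eef_pos: [0.3989, 0.2631, 0.1391]
tool_rot: [0.216, 0.976, 0.0, -0.0]
ft_force: [0.0, -0.5, -2.4]
grip_width: 0.0488
grasp_force: 58.0
```

```bash
python3 - <<'E'
from h import *
o=get_obs();c=imaging.calibration("wrist");im,d=imaging.camera("wrist");cv2.imwrite("pics/w4.png",im[:,:,::-1])
np.savez("w4.npz",P=cloud(c,d))
go(.403,.2603,.0355)
E
```

```text
rot [[0.001, 0.001, -0.0], [0.001, -0.002, 3.142]] shift [-0.003  -0.0008  0.1036] tcp [0.4005 0.2622 0.1391] yaxis 64.9 q [ 0.58  0.26 -0.22  1.09 -0.    1.02] F [ 0.5  0.  -2.1] w 0.0495 gf 57.9 t 9.3
```

View pics/w4.png

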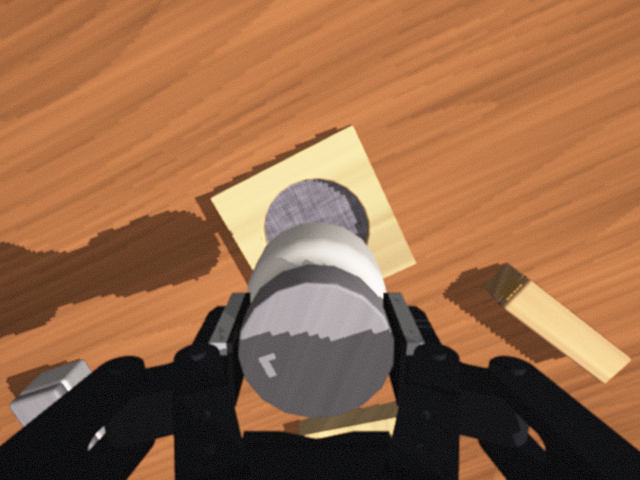

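Wrist view: the jar is held by its lid and upright at (318,350). Block corners are at (353,126), (415,263) and (210,200).

```bash
python3 - <<'E'
from h import *
c=imaging.calibration("wrist");w=plane(c,[(210,200),(415,263),(353,126)],.018);print(w,(w[0]+w[1])/2)
P=np.load("w4.npz")["P"];q=P[(P[...,2]>.160)&(P[...,2]<.18)&(np.hypot(P[...,0]-.40,P[...,1]-.262)<.027)]
print(len(q),np.median(q,0),(q.max(0)+q.min(0))/2,np.ptp(q,axis=0))
go(.403,.2603,.0355)
E
```

```text
[[0.35443377 0.20596472 0.018     ]
 [0.45420486 0.31333287 0.018     ]
 [0.3510883  0.31106864 0.018     ]] [0.40431932 0.2596488  0.018     ]
17455 [0.39562271 0.26411769 0.17170882] [0.39734417 0.26242604 0.17001458] [0.04854133 0.05301671 0.01996546]
rot [[0.001, 0.001, -0.0], [0.001, -0.002, 3.142]] shift [-0.003  -0.0008  0.1036] tcp [0.4005 0.2622 0.1391] yaxis 64.9 q [ 0.58  0.26 -0.22  1.09 -0.    1.02] F [ 0.5  0.  -2.1] w 0.0495 gf 57.9 t 9.3
```

Converted, 0.102 m is 0.204, 0.0004 m is 0.0008.

Request:
jog_arm(moves=[[0,0,0,-0.0126,0.0008,0.1,0.04],[0,0,0,-0.0126,0.0008,0.17,0.04],[0,0,0,-0.0126,0.0008,0.196,0.04],[0,0,0,-0.0126,0.0008,0.204,0.04],[0,0,0,-0.0126,0.0008,0.204,0.04]])

```text
clock: 9.98
eef_pos: [0.4084, 0.259, 0.0373]
tool_rot: [0.219, 0.976, 0.001, 0.001]
ft_force: [0.2, 1.1, -2.1]
grip_width: 0.049
grasp_force: 57.9
```

Request:
jog_arm(moves=[[0,0,0,0,0,0.002,0.04],[0,0,0,0,0,0.003,0.04],[0,0,0,0,0,0.003,0.06],[0,0,0,0,0,0.003,0.075],[0,0,0,0,0,0.003,0.085],[0,0,0,0,0,-0.06,0.085],[0,0,0,0,0,-0.16,0.085],[0,0,0,0,0,-0.28,0.085],[0,0,0,0,0,-0.28,0.085]])

```text
clock: 11.1
eef_pos: [0.4104, 0.2608, 0.1817]
tool_rot: [0.219, 0.976, 0.004, 0.004]
ft_force: [-0.2, -0.0, 0.0]
grip_width: 0.085
grasp_force: 0.0
```

```bash
python3 - <<'E'
from h import *
c=imaging.calibration("wrist");im,d=imaging.camera("wrist");cv2.imwrite("pics/w5.png",im[:,:,::-1])
P=cloud(c,d);q=P[(P[...,2]>.062)&(P[...,2]<.09)&(np.hypot(P[...,0]-.403,P[...,1]-.26)<.05)]
print(len(q),np.median(q,0),(q.max(0)+q.min(0))/2,np.ptp(q,axis=0))
go(.457,.0243,.15,84)
E
```

```text
4284 [0.40412624 0.26110075 0.06799171] [0.40502635 0.26063782 0.06617188] [0.04922788 0.0489368  0.00831376]
rot [[0.005, 0.004, -0.336], [0.006, -0.007, 2.806]] shift [-0.1439 -0.1926  0.0284] tcp [0.4089 0.2598 0.1789] yaxis 64.7 q [ 0.57  0.24 -0.14  1.19 -0.    1.01] F [ 0.4  0.1 -0.2] w 0.0847 gf 0.0 t 11.2
```

The jar is seated: top at 0.068, centre within 2 mm. Next is the tin.

Converted, -0.193 m is -0.386, -0.19 m is -0.38, -0.336 rad is -0.084.

Request:
jog_arm(moves=[[0,0,-0.0425,-0.07,-0.09,0,0.085],[0,0,-0.084,-0.14,-0.18,0,0.085],[0,0,-0.084,-0.21,-0.28,0,0.085],[0,0,-0.084,-0.28,-0.38,0,0.085],[0,0,-0.084,-0.288,-0.386,0,0.085],[0,0,-0.084,-0.288,-0.386,0,0.085],[0,0,-0.084,-0.288,-0.386,0,0.085]])

```text
clock: 12.02
eef_pos: [0.4545, 0.024, 0.1756]
tool_rot: [0.051, 0.999, 0.0, -0.001]
ft_force: [-0.7, -0.5, 0.4]
grip_width: 0.0852
grasp_force: 0.0
```

```bash
python3 - <<'E'
from h import *
c=imaging.calibration("wrist");im,d=imaging.camera("wrist");cv2.imwrite("pics/w6.png",im[:,:,::-1])
P=cloud(c,d);q=P[(P[...,2]>.034)&(P[...,2]<.05)&(np.hypot(P[...,0]-.457,P[...,1]-.024)<.06)]
print(len(q),np.median(q,0),cv2.minAreaRect((q[:,:2]*1000).astype(np.float32)))
go(.457,.0243,.010,84)
E
```

```text
5223 [0.45392283 0.02367125 0.03988421] ((456.0973815917969, 22.5762939453125), (41.659881591796875, 69.75100708007812), 85.06017303466797)
rot [[0.0, -0.001, 0.002], [0.002, 0.0, -3.139]] shift [-0.0025  0.0003  0.1659] tcp [0.4546 0.0242 0.1759] yaxis 84.1 q [ 0.05  0.19 -0.21  1.17  0.    0.16] F [-0.   0.6  0.5] w 0.0848 gf 0.0 t 12.1
```

View pics/w6.png

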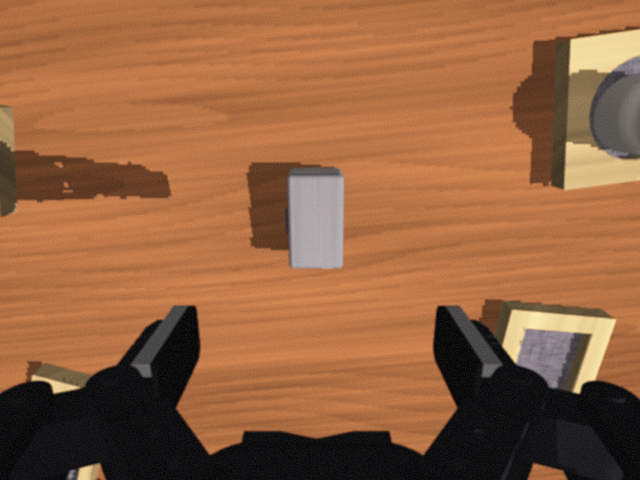

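Wrist view: the tin's top is at (316,222), aligned with the fingers. I'll descend and grip.

Converted, 0.164 m is 0.328, -0.0005 m is -0.001.

Request:
jog_arm(moves=[[0,0,0,-0.004,-0.001,0.12,0.085],[0,0,0,-0.004,-0.001,0.22,0.085],[0,0,0,-0.004,-0.001,0.3,0.085],[0,0,0,-0.004,-0.001,0.328,0.085],[0,0,0,-0.004,-0.001,0.328,0.085],[0,0,0,-0.004,-0.001,0.328,0.05],[0,0,0,-0.004,-0.001,0.328,0.03],[0,0,0,-0.004,-0.001,0.328,0.03],[0,0,0,-0.004,-0.001,0.328,0.03],[0,0,0,-0.004,-0.001,0.328,0.03]])

```text
clock: 13.32
eef_pos: [0.4585, 0.0221, 0.0138]
tool_rot: [0.052, 0.999, 0.0, 0.002]
ft_force: [-0.5, -0.4, 6.8]
grip_width: 0.0387
grasp_force: 62.1
```

```bash
python3 -c "
from h import *
go(.620,.206,.12,78.5)"
```

```text
rot [[0.001, 0.003, 0.096], [-0.005, 0.001, -3.046]] shift [-0.1417  0.1999 -0.1055] tcp [0.4585 0.0221 0.0138] yaxis 84.0 q [ 0.05  0.38 -0.43  0.75  0.    0.15] F [-0.5 -0.4  6.8] w 0.0387 gf 62.1 t 13.3
```

Converted, 0.2 m is 0.4, 0.195 m is 0.39, 0.096 rad is 0.024.

Request:
jog_arm(moves=[[0,0,0,0,0,-0.1,0.03],[0,0,0,0,0,-0.212,0.03],[0,0,0.0125,-0.06,0.1,-0.212,0.03],[0,0,0.024,-0.13,0.2,-0.212,0.03],[0,0,0.024,-0.2,0.3,-0.212,0.03],[0,0,0.024,-0.27,0.39,-0.212,0.03],[0,0,0.024,-0.282,0.4,-0.212,0.03],[0,0,0.024,-0.282,0.4,-0.212,0.03]])

```text
clock: 14.32
eef_pos: [0.6176, 0.2059, 0.1173]
tool_rot: [0.1, 0.995, -0.001, -0.001]
ft_force: [-0.9, -0.4, -1.3]
grip_width: 0.0387
grasp_force: 61.3
```

```bash
python3 - <<'E'
from h import *
get_obs();c=imaging.calibration("wrist");im,d=imaging.camera("wrist");cv2.imwrite("pics/w7.png",im[:,:,::-1])
P=cloud(c,d);q=P[(P[...,2]>.138)&(P[...,2]<.154)&(np.hypot(P[...,0]-.62,P[...,1]-.206)<.04)]
hs=cv2.cvtColor(im,cv2.COLOR_RGB2HSV);print(len(q),np.median(q,0),cv2.minAreaRect((q[:,:2]*1000).astype(np.float32)))
go(.620,.206,.022,78.5)
E
```

```text
24101 [0.61100527 0.20744113 0.14343886] ((616.9212646484375, 208.52000427246094), (74.4735107421875, 62.75223159790039), 8.099324226379395)
rot [[-0.001, -0.002, -0.001], [-0.003, 0.002, 3.141]] shift [-0.0028  0.0014  0.0957] tcp [0.6171 0.2053 0.1177] yaxis 78.5 q [ 0.32  0.6   0.26  1.23 -0.    0.52] F [ 0.2 -0.7 -2.1] w 0.0389 gf 61.3 t 14.4
```

View pics/w7.png

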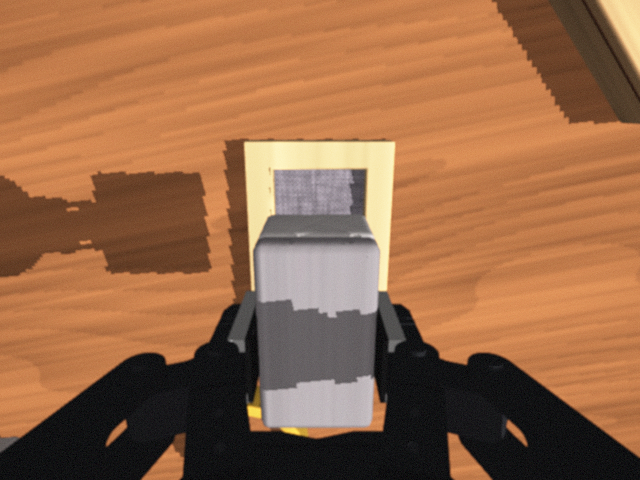

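Wrist view: the tin's top face runs from (256,240) to (372,428), parallel to the block edge from (245,142) to (396,142).

```bash
python3 - <<'E'
from h import *
c=imaging.calibration("wrist")
w=plane(c,[(245,142),(396,142)],.018);e=w[1]-w[0];L=np.linalg.norm(e);e/=L;n=np.array([e[1],-e[0],0]);n*=np.sign(n[0])
print(w,L,np.degrees(np.arctan2(e[1],e[0])),"block centre",w.mean(0)+.059*n)
t=plane(c,[(256,242),(378,242),(263,427),(372,427)],.144);print("tin centre",t.mean(0),np.linalg.norm(t[0]-t[2]),np.linalg.norm(t[0]-t[1]),t[1]-t[0])
E
```

```text
[[0.55248372 0.17585636 0.018     ]
 [0.57019092 0.26254433 0.018     ]] 0.0884779628865709 78.4553633882757 block centre [0.6191437 0.2073926 0.018    ]
tin centre [0.61444953 0.2063611  0.144     ] 0.06871021258224493 0.03697455923431143 [0.00738354 0.03622984 0.        ]
```

Converted, 0.0945 m is 0.189, -0.0044 m is -0.0088.

Request:
jog_arm(moves=[[0,0,0,-0.0088,0.0034,0.08,0.03],[0,0,0,-0.0088,0.0034,0.15,0.03],[0,0,0,-0.0088,0.0034,0.18,0.03],[0,0,0,-0.0088,0.0034,0.189,0.03],[0,0,0,-0.0088,0.0034,0.189,0.03]])

```text
clock: 15.0
eef_pos: [0.6235, 0.2068, 0.0251]
tool_rot: [0.1, 0.995, 0.0, 0.001]
ft_force: [-0.2, -0.1, -0.9]
grip_width: 0.0387
grasp_force: 61.3
```

Request:
jog_arm(moves=[[0,0,0,0,0,0.002,0.03],[0,0,0,0,0,0.003,0.03],[0,0,0,0,0,0.003,0.05],[0,0,0,0,0,0.003,0.07],[0,0,0,0,0,0.003,0.08],[0,0,0,0,0,-0.06,0.085],[0,0,0,0,0,-0.16,0.085],[0,0,0,0,0,-0.28,0.085],[0,0,0,0,0,-0.28,0.085]])

```text
clock: 16.12
eef_pos: [0.6266, 0.2082, 0.1711]
tool_rot: [0.1, 0.995, 0.003, 0.006]
ft_force: [0.3, 0.4, -0.5]
grip_width: 0.0853
grasp_force: 0.0
```

```bash
python3 - <<'E'
from h import *
get_obs();c=imaging.calibration("wrist");im,d=imaging.camera("wrist");cv2.imwrite("pics/w8.png",im[:,:,::-1])
P=cloud(c,d);q=P[(P[...,2]>.042)&(P[...,2]<.06)&(np.hypot(P[...,0]-.62,P[...,1]-.206)<.06)]
print(len(q),np.median(q,0),cv2.minAreaRect((q[:,:2]*1000).astype(np.float32)))
go(.539,.389,.16,119)
E
```

```text
5813 [0.61841372 0.20827991 0.04790841] ((620.8938598632812, 206.9802703857422), (41.943695068359375, 69.50836181640625), 78.60924530029297)
rot [[0.001, 0.008, -0.707], [0.01, -0.002, 2.435]] shift [0.1204 0.1605 0.0075] tcp [0.6249 0.2077 0.1677] yaxis 78.5 q [ 0.32  0.58  0.36  1.34 -0.    0.52] F [ 0.3 -0.3  0. ] w 0.0851 gf 0.0 t 16.2
```

The tin is seated: top at 0.048, about 1 mm off centre. Now the case.

Converted, 0.16 m is 0.32, 0.07 m is 0.14, -0.707 rad is -0.1768.

Request:
jog_arm(moves=[[0,0,-0.045,0.07,0.09,0,0.085],[0,0,-0.09,0.14,0.18,0,0.085],[0,0,-0.135,0.2,0.27,0,0.085],[0,0,-0.1768,0.24,0.32,0,0.085],[0,0,-0.1768,0.24,0.32,0,0.085],[0,0,-0.1768,0.24,0.32,0,0.085]])

```text
clock: 16.92
eef_pos: [0.5368, 0.387, 0.1624]
tool_rot: [-0.25, 0.968, -0.001, -0.001]
ft_force: [0.3, -1.0, -0.1]
grip_width: 0.0845
grasp_force: 0.0
```

```bash
python3 - <<'E'
from h import *
get_obs();c=imaging.calibration("wrist");im,d=imaging.camera("wrist");cv2.imwrite("pics/w9.png",im[:,:,::-1])
P=cloud(c,d);q=P[(P[...,2]>.030)&(P[...,2]<.045)&(np.hypot(P[...,0]-.539,P[...,1]-.389)<.08)]
print(len(q),np.median(q,0),cv2.minAreaRect((q[:,:2]*1000).astype(np.float32)))
go(.539,.389,.012,119)
E
```

```text
5348 [0.53336182 0.38816396 0.03594915] ((537.1605224609375, 390.2431640625), (102.58228302001953, 25.952129364013672), 28.273834228515625)
rot [[-0.001, -0.002, -0.002], [-0.003, 0.001, 3.14]] shift [-0.003   0.0014  0.1508] tcp [0.5372 0.3865 0.1628] yaxis 118.9 q [ 0.62  0.6   0.38  1.35 -0.    0.12] F [-0.6 -0.4  0.4] w 0.0851 gf 0.0 t 17.0
```

View pics/w9.png

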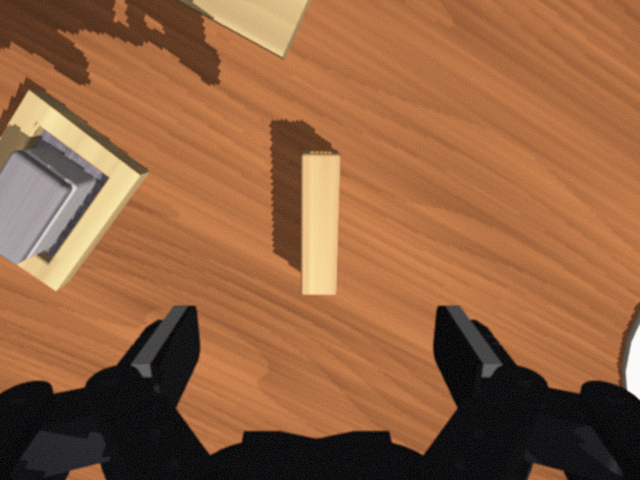

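Wrist view: the case's top is at (320,224), upright and parallel to the fingers, and the tin sits in its block on the left. I'll descend and grip.

Careful with the scale: shifts go in shares of 0.5 m and turns go in shares of 4 rad. That gives: 0.15 m is 0.3, 0.003 m is 0.006, 0.01 rad is 0.0025.

Request:
jog_arm(moves=[[0,0,0.0025,-0.004,0.006,0.1,0.085],[0,0,0.0025,-0.004,0.006,0.2,0.085],[0,0,0.0025,-0.004,0.006,0.27,0.085],[0,0,0.0025,-0.004,0.006,0.3,0.085],[0,0,0.0025,-0.004,0.006,0.3,0.085],[0,0,0.0025,-0.004,0.006,0.3,0.05],[0,0,0.0025,-0.004,0.006,0.3,0.03],[0,0,0.0025,-0.004,0.006,0.3,0.015],[0,0,0.0025,-0.004,0.006,0.3,0.015],[0,0,0.0025,-0.004,0.006,0.3,0.015]])

```text
clock: 18.23
eef_pos: [0.5382, 0.3919, 0.0152]
tool_rot: [-0.246, 0.969, 0.0, 0.001]
ft_force: [0.5, 0.1, 6.1]
grip_width: 0.0247
grasp_force: 60.3
```

```bash
python3 -c "
from h import *
go(.5,.2,.15,90)"
```

```text
rot [[0.001, 0.002, 0.496], [-0.003, 0.001, -2.645]] shift [ 0.1247 -0.1505 -0.1351] tcp [0.5382 0.3919 0.0152] yaxis 118.4 q [ 0.63  0.72  0.18  1.03 -0.    0.13] F [0.5 0.1 6.1] w 0.0247 gf 60.3 t 18.2
```

Converted, -0.15 m is -0.3, -0.135 m is -0.27, 0.5 rad is 0.125.

Request:
jog_arm(moves=[[0,0,0,0,0,-0.12,0.015],[0,0,0,0,0,-0.24,0.015],[0,0,0.025,0.06,-0.08,-0.27,0.015],[0,0,0.05,0.12,-0.16,-0.27,0.015],[0,0,0.075,0.19,-0.23,-0.27,0.015],[0,0,0.1,0.25,-0.3,-0.27,0.015],[0,0,0.125,0.25,-0.3,-0.27,0.015]])

```text
clock: 19.1
eef_pos: [0.4971, 0.1966, 0.1483]
tool_rot: [0.006, 1.0, -0.001, -0.001]
ft_force: [-0.1, 0.5, -1.4]
grip_width: 0.0246
grasp_force: 59.7
```

```bash
python3 -c "
from h import *
go(.656,-.238,.15,66)"
```

```text
rot [[-0.002, -0.002, 0.408], [0.003, -0.003, -2.734]] shift [-0.1636 -0.4328 -0.0014] tcp [0.4971 0.1966 0.1483] yaxis 89.4 q [ 0.38  0.36 -0.05  1.16 -0.    0.39] F [-0.1  0.5 -1.4] w 0.0246 gf 59.7 t 19.1
```

Converted, -0.433 m is -0.866, -0.39 m is -0.78, 0.41 rad is 0.1025.

Request:
jog_arm(moves=[[0,0,0.0125,-0.03,-0.1,0,0.015],[0,0,0.025,-0.06,-0.22,0,0.015],[0,0,0.0375,-0.1,-0.34,0,0.015],[0,0,0.05,-0.14,-0.46,0,0.015],[0,0,0.0625,-0.18,-0.58,0,0.015],[0,0,0.075,-0.23,-0.68,0,0.015],[0,0,0.0875,-0.28,-0.78,0,0.015],[0,0,0.1025,-0.328,-0.866,0,0.015],[0,0,0.1025,-0.328,-0.866,0,0.015],[0,0,0.1025,-0.328,-0.866,0,0.015]])

```text
clock: 20.35
eef_pos: [0.6605, -0.2333, 0.1475]
tool_rot: [0.205, 0.979, 0.0, -0.001]
ft_force: [-0.5, -0.4, -0.9]
grip_width: 0.0248
grasp_force: 59.7
```

```bash
python3 - <<'E'
from h import *
get_obs();c=imaging.calibration("wrist");im,d=imaging.camera("wrist");cv2.imwrite("pics/w10.png",im[:,:,::-1])
go(.656,-.238,.0232,66)
E
```

```text
rot [[0.0, -0.002, 0.006], [0.003, 0.0, -3.135]] shift [ 0.0018 -0.0068  0.1249] tcp [ 0.6606 -0.2326  0.1481] yaxis 66.3 q [-0.34  0.69  0.5   1.38  0.    0.07] F [ 0.1  0.2 -1.1] w 0.0248 gf 59.7 t 20.4
```

View pics/w10.png

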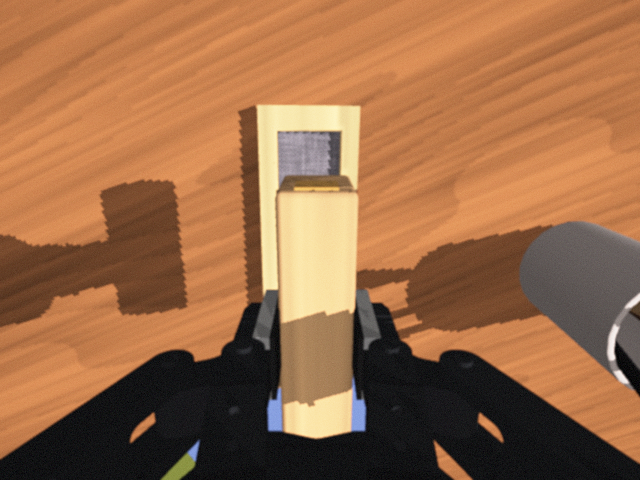

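Wrist view: block's near edge from (257,106) to (360,106), case's near top edge from (277,192) to (358,192). The pot is to the right at (600,280) and clear.

```bash
python3 - <<'E'
from h import *
c=imaging.calibration("wrist")
def near(px,z,h):
    w=plane(c,px,z);e=w[1]-w[0];L=np.linalg.norm(e);e/=L;n=np.array([e[1],-e[0],0]);n*=np.sign(n[0])
    r=w.mean(0)+h*n;print(L,np.degrees(np.arctan2(e[1],e[0])),r);return r
b=near([(257,106),(360,106)],.018,.075);k=near([(277,192),(358,192)],.169,.051)
print("side edges",np.degrees([np.arctan2(*(lambda w:(w[0]-w[1])[1::-1])(plane(c,p,z))) for p,z in(([(257,106),(262,290)],.018),([(358,192),(352,430)],.169))]))
R=Ro.from_quat(get_obs()["tool_rot"]).as_matrix();print(R.T@(b-k), R.T@(np.array([.656,-.238,.018])-k))
E
```

```text
0.06624095477494923 66.33223077766048 [ 0.65597342 -0.23594501  0.018     ]
0.024750788399908363 66.33451665114963 [ 0.66029978 -0.23197657  0.169     ]
side edges [155.5131373  156.64152932]
[ 0.00206298 -0.00540765  0.1510032 ] [ 0.00121427 -0.00727937  0.15100101]
```

Converted, 0.1235 m is 0.247, -0.006 m is -0.012.

Request:
jog_arm(moves=[[0,0,0,0.0034,-0.012,0.1,0.015],[0,0,0,0.0034,-0.012,0.18,0.015],[0,0,0,0.0034,-0.012,0.23,0.015],[0,0,0,0.0034,-0.012,0.247,0.015],[0,0,0,0.0034,-0.012,0.247,0.015],[0,0,0,0.0034,-0.012,0.247,0.015]])

```text
clock: 21.15
eef_pos: [0.6586, -0.2386, 0.0274]
tool_rot: [0.205, 0.979, -0.0, 0.002]
ft_force: [0.0, -0.5, -0.6]
grip_width: 0.0244
grasp_force: 59.8
```

```bash
python3 -c "
from h import *
go(.656,-.2375,.0232,66)"
```

```text
rot [[0.0, 0.003, 0.006], [-0.005, 0.0, -3.136]] shift [ 0.0029 -0.0001  0.0042] tcp [ 0.6586 -0.2386  0.0274] yaxis 66.3 q [-0.35  0.77  0.32  1.12 -0.    0.07] F [ 0.  -0.5 -0.6] w 0.0244 gf 59.8 t 21.1
```

Converted, -0.15 m is -0.3, -0.11 m is -0.22.

Request:
jog_arm(moves=[[0,0,0,0.003,0,0.004,0.015],[0,0,0,0.003,0,0.007,0.015],[0,0,0,0.003,0,0.007,0.015],[0,0,0,0.003,0,0.007,0.04],[0,0,0,0.003,0,0.007,0.06],[0,0,0,0.003,0,0.007,0.06],[0,0,0,0.003,0,-0.1,0.07],[0,0,0,0.003,0,-0.22,0.085],[0,0,0,0.003,0,-0.3,0.085],[0,0,0,0.003,0,-0.3,0.085]])

```text
clock: 22.4
eef_pos: [0.6585, -0.2389, 0.1808]
tool_rot: [0.205, 0.979, -0.001, 0.005]
ft_force: [0.0, -0.3, -0.2]
grip_width: 0.0852
grasp_force: 0.0
```

```bash
python3 - <<'E'
from h import *
get_obs();c=imaging.calibration("wrist");im,d=imaging.camera("wrist");cv2.imwrite("pics/w11.png",im[:,:,::-1])
P=cloud(c,d);q=P[(P[...,2]>.038)&(P[...,2]<.055)&(np.hypot(P[...,0]-.656,P[...,1]+.238)<.07)]
print(len(q),np.median(q,0),cv2.minAreaRect((q[:,:2]*1000).astype(np.float32)))
t,_=imaging.camera("side");cv2.imwrite("pics/side1.png",t[:,:,::-1])
go(.5,-.2,.25)
E
```

```text
5047 [ 0.65110534 -0.23576208  0.04394224] ((655.0484619140625, -237.31027221679688), (26.04877471923828, 102.36463165283203), 66.29683685302734)
rot [[0.0, 0.0, -0.0], [0.001, -0.0, 3.142]] shift [ 0.1581 -0.0279 -0.0748] tcp [ 0.656  -0.238   0.1753] yaxis 66.3 q [-0.35  0.68  0.54  1.43 -0.    0.07] F [-0.2 -0.  -0.6] w 0.0854 gf 0.0 t 22.5
```

View pics/side1.png

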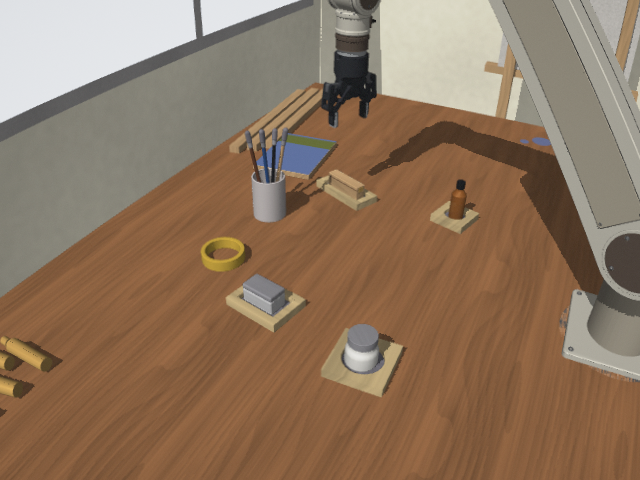

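The side view shows all four items seated in their blocks: case (347,185), bottle (457,205), tin (264,295), jar (361,347). The pot and tape haven't moved, and the gripper is clear and open. The case's top is at 0.044 and centred.

```bash
python3 -c "
from workcell import workorder
print(workorder.job_done())"
```

```text
the job is handed in; nothing more can be done
None
```

The jar, bottle, tin and pencil case are each seated upright in their own blocks and let go, the pot and tape were left in place, and the job was handed in at about 22.5 s; the hand-in call returned no verdict.

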